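# Draw the blue carrier panel from the leaning stack and load it in the dock

### The arm

A 7-joint arm with a two-finger parallel gripper is mounted at the origin on the work surface. World frame = base frame: x ahead of the robot, y to its left, z up, the work surface at z = 0. Lengths are in m, angles in rad, forces in N, time in s.
With the tool pointing down it reaches from about 0.425 to 0.925 m from the base axis. Payload 6.8 kg.
Tool frame: the origin (TCP) lies at the very end of the fingers, on their centre line; the grasp point (between the pads) lies 19 mm behind it; z points along the fingers, y is the line along which they close (so a half turn about z gives the same grasp; the last joint's range is limited). The gripper opens to 85 mm and grips with 20 to 120 N. Pads are 22 mm wide; open, the fingers measure 114 mm over their backs; the gripper's body (76 mm by 85 mm) begins 54 mm behind the grasp point. The pads swing forward as they close: fully open they stand 13 mm farther back than shut.
Start: joints at [1.029, 0.477, 0.022, 1.555, -0.011, 1.109, -0.083], TCP at [0.284, -0.612, 0.231] pointing down, gripper open.
Joint ranges: [-2.96, 2.96], [-0.34, 2.1], [-1.41, 1.46], [0.24, 2.44], [-1.37, 4.51], [0.17, 1.92], [-2.96, 2.96]. Speed limits (rad/s): [2.39, 2.39, 3.14, 3.14, 3.14, 3.14, 3.14].

### API

Orientations are given as a rotation vector (axis times angle).
In Python, from bench import r gives the robot as it stands.
- The arm moves only by the tool play_rows, never from a script. Its argument "targets" is text: rows parted by semicolons, each of 5 numbers parted by spaces: the closure, from -1 (fully open) to 1 (shut), then the shift along the tool's x, y, z in m, then the turn about the tool's z in rad. In form: gripper dx dy dz spin; .... A call has 1 to 8 rows; each row is the pose to reach, as a shift and turn from the pose commanded when the call began, along the tool's axes at that moment; what a row does not reach only later rows make up. A row lasts 1/12 s, in which the tool goes at most 41.7 mm and 7.16 degrees, less where a joint would pass 70% of its speed; a pose out of reach is approached as far as the arm can. A call with a gripper value outside its range is refused whole. The fingers move at their own pace and stop on an object; "squeeze" is the grip in N (left out, the last holds). Time passes only in rows, so rows that repeat a pose let the fingers close. It gives the time, the measured TCP pose, the force, the opening and the grip force at its end, in the units of the state.
- r.get_obs(): the state, without advancing time (a new reading comes with each control period).
- r.grab_frame(name): name is "side" or "top"; returns the picture (400x640x3 uint8, red, green, blue); there is no depth.
- r.camera_info(name): a dict with "fov_y" (degrees; the focal length in pixels is half the picture's height over the tangent of half this angle, whatever the lens; pixels are square), "cx", "cy" (the principal point, pixels), "k1" (the pictures are not rectified: a ray, as slopes to the right and down, at radius r is drawn at 1 + k1 r^2 times it, then the intrinsics apply), "position" and "rotation" of the camera in the world. Camera axes: x right, y down, z forward; pixel columns grow to the right and rows downward; lengths in m; the calibration is good to about 2 mm. A picture is of the moment at which its call begins. camera_info takes no time and is no camera call.
- r.hand_in(): hands the job in; it is judged then, once.
The state is a dict: "clock": time; "joints": joint angles; "qvel": joint speeds; "tau": joint torques, N m; "tcp_pos": TCP position; "orientation": TCP orientation; "contact_force": force on the tool from outside, world axes, zero at the start; "moment": the same for the moment, N m; "grip_width": finger opening in m; "gripper_force": force on a finger pad.
Only numpy, scipy, OpenCV 4.12 (cv2) and the standard library are available. Lean on these libraries where they do the work, as an engineer would, in place of code of your own. Each camera call takes 0.05 s, during which the arm holds its last target. There are 200 camera calls.

### The job

Draw the blue carrier panel out of the leaning stack by its tab, leaving the other three panels standing in the stand, and set it upright in the inclined loading dock with its lower edge in the yellow sledge. Press it down until the sledge is fully home and bear on it for a moment with about 20 N to bed it on its stop, without ramming it, then let go. Leave the bottle and the jar where they are.

Things in the scene. Friction and masses are not known exactly. Their poses are not given: they have to be found in the camera images.
- panel_blue: the wanted blue carrier panel: 170 mm wide, 110 mm tall, 8 mm thick, 0.2 kg, with a grip tab 28 mm wide, 8 mm thick, 50 mm tall on the middle of its top edge (y = 0, z = 110 to 160 mm). Starts first, second or third from the back plate, with others leaning on it. Origin: centre of its bottom face; x through the thickness, away from the stand's back plate, y along the width, z up the plate.
- panel_white: white carrier panel, stays in the stack: 170 mm wide, 110 mm tall, 8 mm thick, tab as on the blue one but at y = -57 mm. Origin: centre of its bottom face; x through the thickness, away from the stand's back plate, y along the width, z up the plate.
- panel_orange: orange carrier panel, stays in the stack: 170 mm wide, 110 mm tall, 8 mm thick, tab as on the blue one but at y = +57 mm. Origin: centre of its bottom face; x through the thickness, away from the stand's back plate, y along the width, z up the plate.
- panel_front: grey cover panel, stays in the stack: 170 mm wide, 110 mm tall, 8 mm thick, 0.26 kg, no tab; always the outermost, leaning on the other three. Panels in front of a drawn one tip back a few degrees. Origin: centre of its bottom face; x through the thickness, away from the stand's back plate, y along the width, z up the plate.
- stand: fixed steel stand: base 150 x 200 x 12 mm, back plate 95 mm tall leaning 0.26 rad from vertical to the stand's -x (roughly to the robot). The four panels stand loose on the base on its +x side, face to face and parallel to it; only their tabs stand free. 10 mm lip at x = +40 mm. Origin: centre of underside, z up. Left or right of the dock.
- dock: fixed grey-white loading dock, base 170 x 222 mm: aluminium back plate leaning 0.42 rad from vertical to the dock's -x (roughly to the robot), between white cheeks 178 mm apart, yellow sledge at its foot. Plate and cheeks end 85 and 70 mm up the slope from the seat when the sledge is fully down. Origin: centre of underside, z up.
- seat (a point): centre of the yellow sledge's floor, where the panel's bottom centre rests; moves with the sledge. z up the slope of the dock's back plate, y along the trough, x away from the plate. The trough runs from the plate (x = -4 mm) to a 13 mm high lip (x = +10 mm). A loaded panel's axes are parallel to these, its back on the plate.
- sledge (a joint): travel of the yellow sledge down the slope: 0 is up, 0.025 m is fully down on a hard stop; starts at 0 to 0.007. Stiff (about 8 N friction, the panel's weight does not move it) and stays where it is left.
- bottle: amber bottle, 64 mm across, 150 mm tall, a bystander. Origin: centre of its underside.
- jar: white jar with red lid, 70 mm across, 90 mm tall, a bystander. Origin: centre of its underside.
There are look-alikes about, which are no part of the job. Leave any red look-alike of the panel_blue alone.

How it is judged:
On the way, in this order (a step that is already met when the one before it is completed fails the run):
1. the blue panel is drawn up clear of the stack while the other three still lean in the stand (z of panel_blue in the frame of stand above 0.13 m and angle between each of panel_white, panel_orange, panel_front's own z axis and vertical below 0.55 rad and distance of each of panel_white, panel_orange, panel_front from where it was at the start of the episode below 0.035 m), for 0.1 s.
2. the blue panel, with the sledge fully down, is pressed onto the stop with more than 13 N (value of joint sledge above 0.022 m and contact force between panel_blue and sledge above 13 N), for 0.15 s.
At the end, for the whole second after the job is handed in: sledge at least 21 mm down, blue panel in it (bottom centre within 10 mm across, 8 mm along, 6 mm in height of the seat), leaning as the dock (0.12 rad; 0.06 rad in width), at rest; the other three still leaning in the stand (under 0.55 rad, bottoms moved under 35 mm), at rest (value of joint sledge above 0.021 m and x of panel_blue in the frame of seat between -0.01 and 0.01 m and y of panel_blue in the frame of seat between -0.008 and 0.008 m and z of panel_blue in the frame of seat between -0.006 and 0.006 m and angle between the z axis of panel_blue and the z axis of seat, either way round below 0.12 rad and angle between the y axis of panel_blue and the y axis of seat, either way round below 0.06 rad and linear speed of each of panel_blue, panel_white, panel_orange, panel_front below 0.02 m/s and angle between each of panel_white, panel_orange, panel_front's own z axis and vertical below 0.55 rad and distance of each of panel_white, panel_orange, panel_front from where it was at the start of the episode below 0.035 m); the robot touches nothing.
It fails at once if another panel of the stack toppled (more than 40 degrees from vertical) or was lifted or dragged more than 50 mm (angle between any of panel_white, panel_orange, panel_front's own z axis and vertical above 0.7 rad or distance of any of panel_white, panel_orange, panel_front from where it was at the start of the episode above 0.05 m).
It fails at once if a bystander (bottle or jar) was moved more than 30 mm (distance of any of bottle, jar from where it was at the start of the episode above 0.03 m).
It fails at once if the blue panel was rammed into the sledge with more than 70 N (contact force between panel_blue and sledge above 70 N).
It also fails if it takes over 54 s, if anything falls off the work surface, if the arm or the gripper's body presses on something with over 40 N, if the wrist force passes 120 N, or if a joint passes its speed limit or range.

## Working session

There is one attempt and no reset: what is moved stays moved. The work goes in short steps, Python scripts to look and compute and a tool call to move; the robot and the scene stay as the last step left them, time stands still between calls to the robot, and variables do not carry over. Pictures are saved under pics/ and viewed, at most 10 in all, crops included, and the job is handed in when it is done.

Besides the shell and the picture viewer there is one more tool, called after ">>>" as name(argument=value, ...) on one line, values as JSON. play_rows: Moves the arm, as the interface text tells. Its arguments: {"type":"object","properties":{"targets":{"type":"string"},"squeeze":{"type":"number"}},"required":["targets"]}

```bash
ls; mkdir -p pics
python3 - <<'E'
from bench import r
import cv2
for n in("side","top"):
    print(n,r.camera_info(n)); cv2.imwrite(f"pics/{n}0.png",r.grab_frame(n)[:,:,::-1])
o=r.get_obs(); print(o)
E
```

```text
pics
side {'fov_y': 55.3138069668946, 'cx': 320.46677113036145, 'cy': 199.94857362577258, 'k1': -0.09439517741102761, 'position': array([0.07293047, 0.30137489, 0.63372058]), 'rotation': array([-1.0793039 ,  2.36601476, -1.04529907])}
top {'fov_y': 52.993527252922775, 'cx': 316.410912287867, 'cy': 198.3394539765368, 'k1': -0.004487586840564395, 'position': array([ 0.45864439, -0.12404361,  0.93693771]), 'rotation': array([-2.21343632,  2.14880399, -0.10618742])}
{'clock': 0.1, 'joints': array([ 1.02878041,  0.47760255,  0.02211882,  1.55604976, -0.01162235,
        1.10906288, -0.08302694]), 'qvel': array([-0.00070957, -0.00122682, -0.00028769, -0.00124278, -0.000164  ,
        0.00209129, -0.00104545]), 'tau': array([ 4.02048714e-01, -5.95151818e+01,  1.94954976e+00, -2.78072619e+01,
        1.36204194e-01,  1.52180353e-01, -2.72301160e-02]), 'tcp_pos': array([ 0.28383179, -0.61209557,  0.23062341]), 'orientation': array([-3.06686484e+00, -6.76407808e-01,  1.12088567e-04]), 'contact_force': array([-0.3984265 ,  1.17202658,  0.08580159]), 'moment': array([-0.01627699, -0.02271266,  0.00868845]), 'gripper_force': 0.3466917062178254, 'grip_width': 0.08533284579318988}
```

View pics/side0.png

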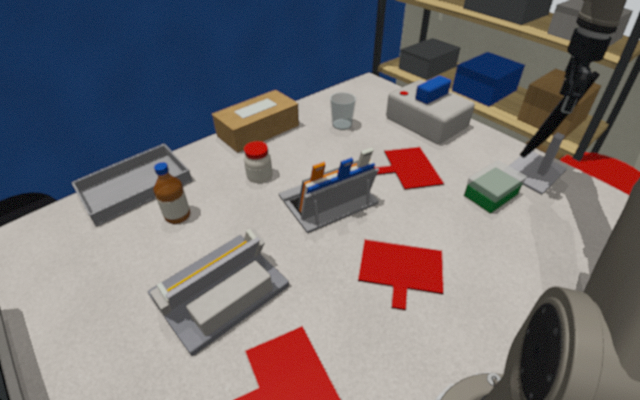

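View pics/top0.png

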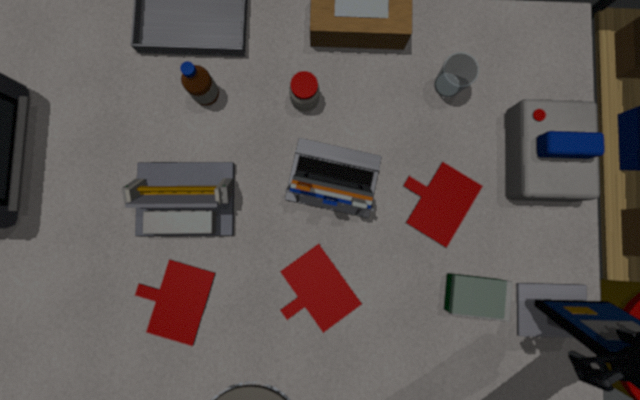

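The side view shows the stack near (335,190), with the blue tab at about (345,168), orange at (318,172) and white at (365,158). The dock is near (220,285), bottle (172,195), jar (257,162). In the top view the stack is at (333,185), blue tab about (330,202), dock (185,200).

What could be taken for the panel:
- red panels, top view (445,205), (320,290) and (180,300)
- blue block on the grey box, top (570,145)
- blue bin on the shelf, side (488,77)
- blue bottle cap, side (160,168)

I choose the blue plate in the stack, side (345,168), and check it in a crop.

```bash
cat > h.py <<'E'
import numpy as np, cv2
from scipy.spatial.transform import Rotation as R
from bench import r
def cam(n):
    c=r.camera_info(n); f=200/np.tan(np.radians(c['fov_y']/2))
    K=np.array([[f,0,c['cx']],[0,f,c['cy']],[0,0,1]]); return K,np.array([c['k1'],0,0,0.]),R.from_rotvec(c['rotation']).as_matrix(),np.array(c['position'])
def ray(n,p):
    K,D,M,o=cam(n); u=cv2.undistortPoints(np.array([[p]],float),K,D).ravel(); d=M@np.array([u[0],u[1],1]); return o,d/np.linalg.norm(d)
def onz(n,p,z):
    o,d=ray(n,p); return o+d*(z-o[2])/d[2]
def tri(ps,pt):
    (a,d),(b,e)=ray("side",ps),ray("top",pt); s=np.linalg.lstsq(np.c_[d,-e],b-a,rcond=None)[0]
    p,q=a+s[0]*d,b+s[1]*e; return (p+q)/2,np.linalg.norm(p-q)
def proj(n,P):
    K,D,M,o=cam(n); return cv2.projectPoints(np.atleast_2d((np.atleast_2d(P)-o)@M),np.zeros(3),np.zeros(3),K,D)[0][:,0]
E
python3 - <<'E'
import cv2,numpy as np
s=cv2.imread("pics/side0.png");t=cv2.imread("pics/top0.png")
z=lambda im,x,y,w,h:cv2.resize(im[y:y+h,x:x+w],(400,300),interpolation=cv2.INTER_CUBIC)
g=np.vstack([np.hstack([z(s,270,140,120,90),z(t,275,130,120,90)]),np.hstack([z(s,140,220,160,120),z(t,120,145,120,90)])])
cv2.imwrite("pics/crop0.png",g)
E
```

```text
(no output)
```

View pics/crop0.png

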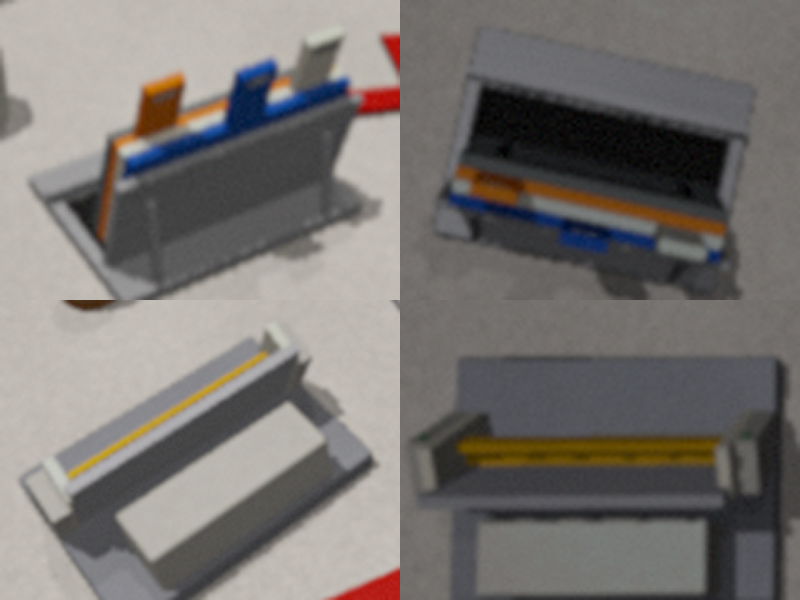

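Blue lies first, directly on the back plate, with white, orange and grey leaning on it; its tab is in the middle. Next I measure the tab and the dock.

Run:
```python
from h import *
s=cv2.imread("pics/side0.png");t=cv2.imread("pics/top0.png")
def mask(im,box,lo,hi):
    m=cv2.inRange(cv2.cvtColor(im,cv2.COLOR_BGR2HSV),lo,hi);k=np.zeros_like(m);x,y,w,h=box;k[y:y+h,x:x+w]=m[y:y+h,x:x+w];return k
for nm,im,box in(("top",t,(275,150,120,80)),("side",s,(280,140,110,80))):
    m=mask(im,box,(105,110,40),(125,255,255)); ys,xs=np.nonzero(m)
    print(nm,[(int(x),int(ys[xs==x].min()),int(ys[xs==x].max())) for x in np.unique(xs)])
for nm,im,box in(("top",t,(120,150,120,80)),("side",s,(140,220,160,120))):
    m=mask(im,box,(18,120,60),(35,255,255)); ys,xs=np.nonzero(m)
    print(nm,'yel',[(int(x),int(ys[xs==x].min()),int(ys[xs==x].max())) for x in np.unique(xs)[::4]], cv2.minAreaRect(np.c_[xs,ys].astype(np.int32)))
g=np.vstack([cv2.resize(t[168:210,122:242],(800,280),interpolation=cv2.INTER_CUBIC),cv2.resize(s[224:308,145:365],(800,305),interpolation=cv2.INTER_CUBIC)])
cv2.imwrite("pics/crop1.png",g)
```

```text
top [(290, 188, 190), (291, 188, 191), (292, 189, 191), (293, 189, 191), (294, 189, 192), (295, 189, 192), (296, 190, 192), (297, 190, 192), (298, 190, 193), (299, 190, 193), (300, 191, 193), (301, 191, 193), (302, 191, 193), (303, 192, 193), (304, 192, 193), (305, 192, 194), (306, 192, 194), (307, 192, 194), (308, 192, 194), (309, 193, 195), (310, 193, 195), (311, 193, 195), (312, 193, 195), (313, 193, 195), (314, 194, 196), (315, 194, 196), (316, 194, 197), (317, 194, 197), (318, 194, 197), (319, 194, 197), (320, 195, 197), (321, 195, 198), (322, 195, 198), (323, 196, 202), (324, 196, 203), (325, 196, 203), (326, 196, 203), (327, 197, 203), (328, 197, 204), (329, 197, 204), (330, 197, 204), (331, 198, 204), (332, 198, 205), (333, 198, 205), (334, 198, 205), (335, 198, 205), (336, 199, 205), (337, 199, 203), (338, 199, 201), (339, 199, 202), (340, 199, 202), (341, 199, 202), (342, 200, 202), (343, 200, 202), (344, 200, 203), (345, 200, 203), (346, 200, 203), (347, 201, 203), (348, 201, 204), (349, 201, 204), (350, 201, 204), (351, 202, 202), (368, 205, 208), (369, 206, 208), (370, 2
[... 1289 characters left out ...]
187, 194), (169, 187, 194), (173, 187, 194), (177, 186, 194), (181, 186, 194), (185, 186, 194), (189, 186, 194), (193, 186, 194), (197, 186, 194), (201, 186, 193), (205, 186, 194), (209, 186, 194), (213, 186, 194)] ((176.0, 190.0), (8.0, 78.0), 90.0)
side yel [(168, 289, 290), (172, 286, 288), (176, 284, 285), (180, 281, 283), (184, 279, 280), (188, 276, 278), (192, 274, 275), (196, 271, 273), (200, 269, 270), (204, 266, 268), (208, 264, 266), (212, 261, 263), (216, 259, 261), (220, 256, 258), (224, 254, 256), (228, 251, 253), (232, 249, 251), (236, 246, 248), (240, 244, 246), (244, 241, 243)] ((206.88278198242188, 265.3106689453125), (2.34835147857666, 92.11205291748047), 58.24052047729492)
```

View pics/crop1.png

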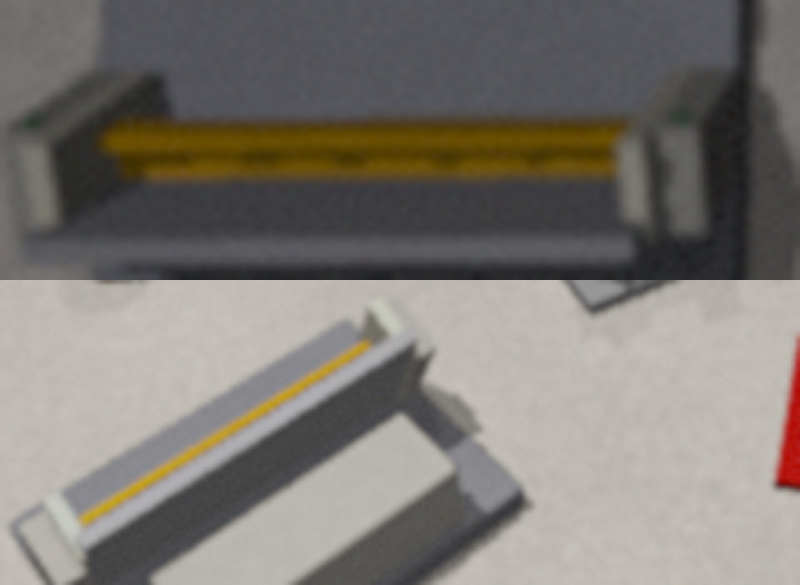

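The crop shows the yellow trough at top rows 186 to 195, columns about 138 to 216, with the cheeks at both ends. The inner top edge of the plate is at top row about 203 and runs roughly (168,291) to (257,240) in the side view.

Run:
```python
from h import *
np.set_printoptions(precision=4,suppress=True)
# blue panel
zt=0.012+.11*np.cos(.26)+.001; zT=0.012+.16*np.cos(.26)
a,b=onz("top",(291,188),zt),onz("top",(350,201),zt); d=a-b; d/=np.linalg.norm(d); yaw=np.arctan2(-d[0],d[1]); print("yaw stand",yaw,a,b)
b1,b2=onz("top",(322.8,202.9),zT+.00),onz("top",(337,205.9),zT+.0); print("tab back top edge",b1,b2,np.linalg.norm(b1-b2),"mid",(b1+b2)/2, np.arctan2(-(b1-b2)[0],(b1-b2)[1]))
f1,f2=onz("side",(341,161.8),zT+.001),onz("side",(352.5,158.8),zT+.001); print("side far top edge",f1,f2,np.linalg.norm(f1-f2),(f1+f2)/2)
for c in((322.8,202.9),(337,205.9)):
  for e in((341,163),(352,160)): print(c,e,*tri(e,c))
s=lambda x,y:(145+x/3.636,224+(y-280)/3.636); t=lambda x,y:(122+x/6.667,168+y/6.667)
def plane(n,p,q):
    o,u=ray(n,p);_,v=ray(n,q);m=np.cross(u,v);return m/np.linalg.norm(m),o
def line(S,T):
    (m,o),(k,c)=plane("side",*S),plane("top",*T); d=np.cross(m,k);d/=np.linalg.norm(d)
    if d[1]<0:d=-d
    p=np.linalg.solve(np.array([m,k,[0,1,0]]),[m@o,k@c,.25]); return p,d
for nm,S,T in(("inner",(s(84,528),s(408,340)),(t(100,233),t(600,233))),("outer",(s(90,549),s(415,347)),(t(100,262),t(600,262)))):
    p,d=line(S,T); print(nm,"p at y=.25",p,"d",d,"yaw",np.arctan2(-d[0],d[1]))
    if nm=="inner": P,D=p,d
D[2]=0
yd=np.arctan2(-D[0],D[1]); 
ax=np.array([np.cos(yd),np.sin(yd),0]); up=-np.sin(.42)*ax+np.cos(.42)*np.array([0,0,1]); n=np.cos(.42)*ax+np.sin(.42)*np.array([0,0,1])
for c in((150,194.9),(176,194.9),(208,194.9)):
    o,u=ray("top",c); X=o+u*((P-o)@n)/(u@n); print("corner",X,"slope dist",(P-X)@up)
for nm,c in(("cheekL in top",t(58,230)),("cheekL in top far",t(65,180)),("cheekR in top",t(622,225)),("R2",t(640,225))): print(nm,onz("top",c,.10))
for nm,c in(("base L",(136,236)),("base R",(234,235)),("baseTL",(138,162)),("baseTR",(233,162))): print(nm,onz("top",c,.012))
```

```text
yaw stand -0.1876814285148353 [ 0.5501 -0.0784  0.1193] [ 0.527  -0.1999  0.1193]
tab back top edge [ 0.5178 -0.1432  0.1666] [ 0.5129 -0.1707  0.1666] 0.027942435999235887 mid [ 0.5154 -0.157   0.1666] -0.17883589822871068
side far top edge [ 0.5205 -0.1412  0.1676] [ 0.5126 -0.1662  0.1676] 0.026284166454363135 [ 0.5166 -0.1537  0.1676]
(322.8, 202.9) (341, 163) [ 0.5191 -0.1422  0.1647] 0.003168237418603988
(322.8, 202.9) (352, 160) [ 0.5103 -0.1491  0.1753] 0.01844286288924773
(337, 205.9) (341, 163) [ 0.5232 -0.1623  0.152 ] 0.02618739494912505
(337, 205.9) (352, 160) [ 0.5146 -0.1698  0.1616] 0.0036570887450307183
inner p at y=.25 [0.511  0.25   0.0996] d [-0.0339  0.9981  0.0513] yaw 0.03392837184554985
outer p at y=.25 [0.5022 0.25   0.0956] d [-0.0304  0.9995  0.0064] yaw 0.030358958096231358
corner [0.5329 0.2359 0.0517] slope dist 0.052496794866032606
corner [0.5346 0.1785 0.0523] slope dist 0.05182441283606089
corner [0.5367 0.1078 0.053 ] slope dist 0.050998613917886244
cheekL in top [0.5118 0.2553 0.1   ]
cheekL in top far [0.5275 0.2542 0.1   ]
cheekR in top [0.5186 0.0796 0.1   ]
R2 [0.5188 0.0739 0.1   ]
base L [0.441  0.2778 0.012 ]
base R [0.4499 0.0543 0.012 ]
baseTL [0.6121 0.2849 0.012 ]
baseTR [0.6189 0.0646 0.012 ]
```

>>> play_rows(targets="0 0.21 -0.16 -0.04 0;0 0.21 -0.16 -0.04 0;0 0.21 -0.16 -0.04 0;0 0.21 -0.16 -0.04 0;0 0.21 -0.16 -0.04 0;0 0.21 -0.16 -0.04 0;0 0.21 -0.16 -0.04 0;0 0.21 -0.16 -0.04 0", squeeze=60)

```text
clock: 0.77
tcp_pos: [0.4104, -0.3739, 0.2719]
orientation: [-3.064, -0.689, -0.003]
contact_force: [-1.4, 0.5, -1.4]
grip_width: 0.0424
gripper_force: 0.0
```

>>> play_rows(targets="0 0.199 -0.15 0 0.62;0 0.199 -0.15 0 0.62;0 0.199 -0.15 0 0.62;0 0.199 -0.15 0 0.62;0 0.199 -0.15 0 0.62;0 0.199 -0.15 0 0.62;0 0.199 -0.15 0 0.62;0 0.199 -0.15 0 0.62")

```text
clock: 1.43
tcp_pos: [0.5266, -0.154, 0.2708]
orientation: [-3.127, 0.28, -0.0]
contact_force: [-0.2, -0.6, -0.3]
grip_width: 0.0426
gripper_force: 0.0
```

```bash
cat >> h.py <<'E'
def tool(target,yaw=None):
    o=r.get_obs(); M=R.from_rotvec(o['orientation']).as_matrix(); d=M.T@(np.array(target)-o['tcp_pos'])
    y=M[:,1]; a=np.arctan2(-y[0],y[1]); e=None if yaw is None else -((yaw-a+np.pi/2)%np.pi-np.pi/2)
    print("tcp",o['tcp_pos'].round(4),"yaw",round(a,3),"shift",d.round(4),"spin",e,"q7",o['joints'][6].round(2),"F",o['contact_force'].round(1))
E
python3 -c "
from h import *
tool([.525,-.159,.185],-.185)"
```

```text
tcp [ 0.5266 -0.154   0.2708] yaw 2.963 shift [-0.0007  0.0054  0.0858] spin 0.006384400498215648 q7 -1.61 F [-0.2 -0.6 -0.3]
```

>>> play_rows(targets="0 -0.001 0.004 0.03 0;0 -0.001 0.004 0.06 0;0 -0.001 0.004 0.085 0;0 -0.001 0.004 0.085 0;0 -0.001 0.004 0.085 0")

```text
clock: 1.85
tcp_pos: [0.5214, -0.1642, 0.1853]
orientation: [3.128, -0.295, -0.006]
contact_force: [0.4, 0.2, -0.1]
grip_width: 0.0431
gripper_force: 0.0
```

Run:
```python
from h import *
tool([.525,-.159,.13],-.185)
s=r.grab_frame("side")[:,:,::-1];t=r.grab_frame("top")[:,:,::-1]
o=r.get_obs();print(proj("side",o['tcp_pos']),proj("top",o['tcp_pos']))
cv2.imwrite("pics/s1.png",np.hstack([cv2.resize(s[120:220,280:380],(400,400),interpolation=2),cv2.resize(t[150:250,275:375],(400,400),interpolation=2)]))
```

```text
tcp [ 0.5214 -0.1642  0.1853] yaw 2.954 shift [ 0.0027 -0.0058  0.0553] spin -0.002793176350360138 q7 -1.62 F [ 0.4  0.2 -0.1]
[[348.50189315 148.81501281]] [[334.32816805 199.34082847]]
```

View pics/s1.png

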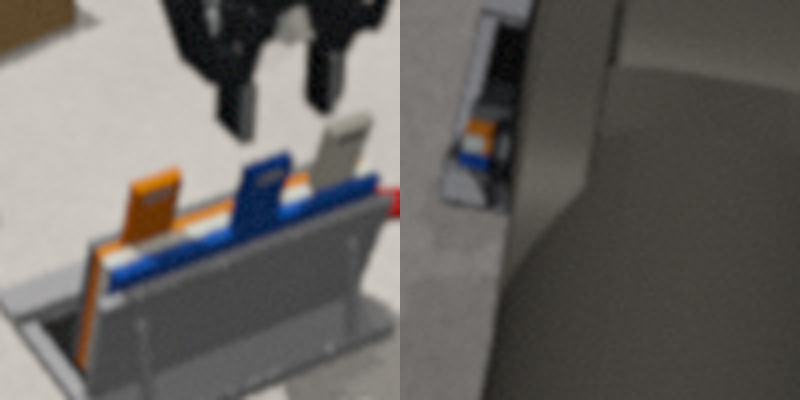

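Run:
```python
from h import *
np.set_printoptions(precision=1,suppress=True)
yaw=-.185;ax=np.array([np.cos(yaw),np.sin(yaw),0]);ay=np.array([-np.sin(yaw),np.cos(yaw),0]);e=np.array([0,0,1])
up=-np.sin(.26)*ax+np.cos(.26)*e;n=np.cos(.26)*ax+np.sin(.26)*e
T=np.array([.5192,-.1577,.1672])
for z in(0,-.05):
  C=[T+up*z+sx*.004*n+sy*.014*ay for sx,sy in((-1,1),(-1,-1),(1,-1),(1,1))]
  print(z,(proj("side",C)-[280,120])*4, proj("top",C))
```

```text
0 [[250.3 170.2]
 [295.7 153.9]
 [287.6 143.1]
 [242.2 159.2]] [[322.8 202.8]
 [337.  205.9]
 [337.9 201.9]
 [323.7 198.9]]
-0.05 [[234.  230.2]
 [277.5 213.8]
 [269.8 203.3]
 [226.4 219.5]] [[323.5 198.5]
 [336.8 201.4]
 [337.7 197.7]
 [324.3 194.8]]
```

>>> play_rows(targets="0 0.003 -0.006 0.01 0;0 0.003 -0.006 0.03 0;0 0.003 -0.006 0.045 0;0 0.003 -0.006 0.054 0;0 0.003 -0.006 0.054 0;0 0.003 -0.006 0.054 0")

```text
clock: 2.45
tcp_pos: [0.5273, -0.1576, 0.1326]
orientation: [3.128, -0.292, 0.001]
contact_force: [-0.5, 0.5, -0.1]
grip_width: 0.0426
gripper_force: 0.0
```

>>> play_rows(targets="1 0 0 0 0;1 0 0 0 0;1 0 0 0 0;1 0 0 0 0;1 0 0 0 0;1 0 0 0 0", squeeze=70)

```text
clock: 2.95
tcp_pos: [0.5278, -0.1579, 0.1335]
orientation: [3.128, -0.292, 0.003]
contact_force: [-1.8, 0.0, 6.6]
grip_width: 0.0266
gripper_force: 69.0
```

Run:
```python
from h import *
tool([.525,-.159,.13],-.185)
s=r.grab_frame("side")[:,:,::-1]
cv2.imwrite("pics/s2.png",cv2.resize(s[120:220,280:380],(500,500),interpolation=2))
```

```text
tcp [ 0.5278 -0.1579  0.1335] yaw 2.955 shift [-0.0025  0.0016  0.0035] spin -0.0013934060211453492 q7 -1.65 F [-1.8  0.   6.6]
```

View pics/s2.png

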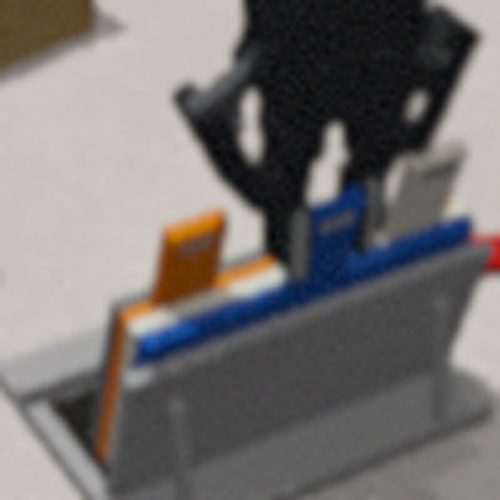

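The tab sits between the pads, gripped at 26.6 mm with 69 N. Now I draw it up along the lean.

>>> play_rows(targets="1 -0.002 0 -0.006 0;1 -0.004 0 -0.015 0;1 -0.0065 0 -0.024 0;1 -0.009 0 -0.034 0;1 -0.0115 0 -0.043 0;1 -0.014 0 -0.053 0;1 -0.0165 0 -0.062 0;1 -0.019 0 -0.072 0")

```text
clock: 3.67
tcp_pos: [0.5079, -0.1541, 0.2052]
orientation: [3.128, -0.292, 0.0]
contact_force: [4.2, -0.6, -4.7]
grip_width: 0.0269
gripper_force: 69.3
```

>>> play_rows(targets="1 -0.0025 0 -0.01 0;1 -0.005 0 -0.02 0;1 -0.008 0 -0.03 0;1 -0.0105 0 -0.04 0;1 -0.013 0 -0.05 0;1 -0.016 0 -0.06 0;1 -0.02 0 -0.075 0;1 -0.02 0 -0.075 0")

```text
clock: 4.33
tcp_pos: [0.4889, -0.1506, 0.2821]
orientation: [3.127, -0.292, 0.005]
contact_force: [-0.7, -0.3, -3.1]
grip_width: 0.027
gripper_force: 69.7
```

Run:
```python
from h import *
tool([.49,.17,.29],.033)
s=r.grab_frame("side")[:,:,::-1]
cv2.imwrite("pics/s3.png",s[60:280,200:500].repeat(2,0).repeat(2,1))
```

```text
tcp [ 0.4889 -0.1506  0.2821] yaw 2.955 shift [-0.0583 -0.3153 -0.0081] spin -0.21947647297972095 q7 -1.61 F [-0.7 -0.3 -3.1]
```

View pics/s3.png

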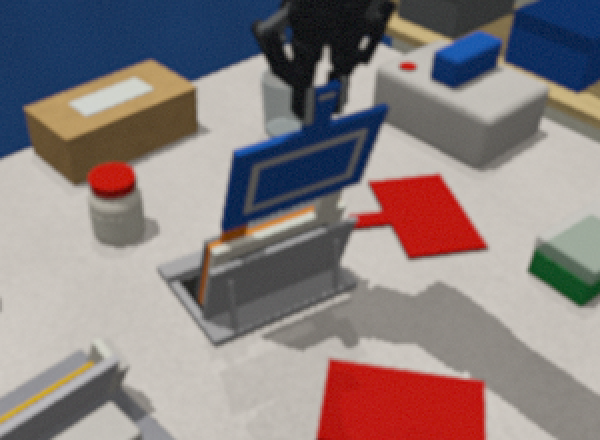

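Blue is clear of the stack and the other three still lean in the stand. Carrying it to above the dock.

>>> play_rows(targets="1 -0.002 -0.01 0 0;1 -0.006 -0.04 0 0;1 -0.012 -0.08 0 -0.05;1 -0.018 -0.12 0 -0.09;1 -0.024 -0.16 0 -0.13;1 -0.03 -0.2 0 -0.17;1 -0.036 -0.24 0 -0.2;1 -0.041 -0.27 0 -0.22")

```text
clock: 5.05
tcp_pos: [0.4971, 0.1272, 0.2786]
orientation: [-3.139, -0.061, 0.002]
contact_force: [-0.7, -0.1, -3.2]
grip_width: 0.0266
gripper_force: 69.8
```

Run:
```python
from h import *
tool([.50,.171,.26],.033)
```

```text
tcp [0.4971 0.1272 0.2786] yaw -3.103 shift [ 0.0046 -0.0436  0.0186] spin 0.005803368358303196 q7 -1.98 F [-0.7 -0.1 -3.2]
```

>>> play_rows(targets="1 0.002 -0.015 0.005 0;1 0.004 -0.03 0.012 0;1 0.0045 -0.042 0.018 0;1 0.0045 -0.042 0.018 0;1 0.0045 -0.042 0.018 0")

```text
clock: 5.47
tcp_pos: [0.5004, 0.1653, 0.2602]
orientation: [3.141, 0.056, -0.004]
contact_force: [-1.5, -1.0, -2.6]
grip_width: 0.0265
gripper_force: 69.8
```

Run:
```python
from h import *
np.set_printoptions(precision=1,suppress=True)
tool([.50,.171,.26],.033)
t=r.grab_frame("top")[:,:,::-1];s=r.grab_frame("side")[:,:,::-1]
p=r.get_obs()['tcp_pos']; yaw=.036;ax=np.array([np.cos(yaw),np.sin(yaw),0]);ay=np.array([-ax[1],ax[0],0]);e=np.array([0,0,1])
b=p+.0326*ax-.0014*ay-.121*e; up=-np.sin(.26)*ax+np.cos(.26)*e;n=np.cos(.26)*ax+np.sin(.26)*e
C=[b+sx*n*.004+sy*ay*.085+z*up for z in(0,.11) for sx in(-1,1) for sy in(1,-1)]
print(b,"side",proj("side",C),"top",proj("top",C))
cv2.imwrite("pics/d_s.png",s);cv2.imwrite("pics/d_t.png",t)
cv2.imwrite("pics/d1.png",np.vstack([cv2.resize(s[150:310,110:330],(412,300),interpolation=2),cv2.resize(t[130:240,110:261],(412,300),interpolation=2)]))
```

```text
tcp [0.5 0.2 0.3] yaw -3.106 shift [-0. -0.  0.] spin 0.0029194544068698036 q7 -2.07 F [-1.5 -1.  -2.6]
[0.5 0.2 0.1] side [[163.7 268.4]
 [248.4 218.4]
 [161.3 264.8]
 [245.9 215.5]
 [151.5 233.6]
 [250.1 180.8]
 [148.8 229.6]
 [247.2 177.6]] top [[125.9 193.5]
 [211.5 193. ]
 [125.5 189.5]
 [211.3 189. ]
 [ 96.8 203.7]
 [195.9 203.1]
 [ 96.4 199.1]
 [195.6 198.6]]
```

View pics/d1.png

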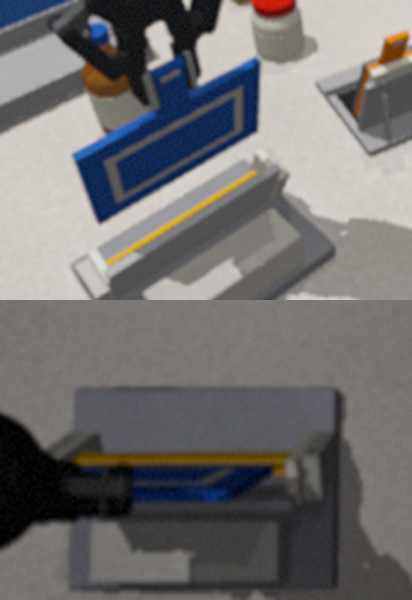

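The held panel matches the predicted corners to about 1 px: side bottom-left (163,268), bottom-right (247,219). It needs about 7 mm more in y, so I check the dock centre from the trough ends.

Run:
```python
from h import *
np.set_printoptions(precision=4,suppress=True)
s=cv2.imread("pics/side0.png");t=cv2.imread("pics/top0.png")
for im,y0,y1,x0,x1 in((t,184,198,134,142),(s,238,246,240,252)):
    h=cv2.cvtColor(im[y0:y1,x0:x1],cv2.COLOR_BGR2HSV); print(h[:,:,1])
for z in(.045,.055,.065):
    L=onz("top",(137.3,188.5),z);Rr=onz("side",(247.3,240.8),z);m=onz("side",(207,264.4),z)
    print(z,"L",L,"R",Rr,L[1]-Rr[1],(L[1]+Rr[1])/2,"lipmid side",m, "corner top",onz("top",(180,194.9),z),"liptop inner",onz("top",(180,191.3),z))
```

```text
[[ 19  21  19  14  10  18  22  42]
 [ 28  21  24  22  42  58  94  99]
 [ 26  16  26  55  95 166 210 189]
 [ 21  28  62 137 210 217 255 226]
 [ 17  42 123 185 244 245 240 252]
 [ 17  50 144 211 247 255 255 255]
 [ 17  48 103 150 205 214 252 239]
 [ 11  23  42  70 117 150 233 255]
 [ 23  17  12  12  40 116 214 255]
 [ 17  24  24  34  28  97 179 229]
 [ 18  17  12  19  18  62 141 163]
 [ 22  12  29   6  12  18  33  55]
 [ 23  19  12  17  13  17  16  19]
 [ 25  23  12  18  26  20  13   9]]
[[  7   9   7   2  12  24  24  25  29  27  25  18]
 [  9  11   9   6  17  40  37  29  30  22  21  14]
 [ 12  12   5  22  70  95  83  48  26  17  11   3]
 [ 10   9  39  83 143 168 131  62  16   5   3   3]
 [ 19  60 111 163 200 178 108  41   7   2   5   3]
 [ 72 128 183 205 167 101  44  11   2   3   4   6]
 [152 194 185 137  78  29   8   3   4   3   3   3]
 [199 167  98  46  15   2   3   3   3   5   2   6]]
0.045 L [0.5469 0.2678 0.045 ] R [0.567  0.0738 0.045 ] 0.19397618718659895 0.17077573071654945 lipmid side [0.5667 0.1679 0.045 ] corner top [0.5355 0.1721 0.045 ] liptop inner [0.5435 0.1726 0.045 ]
0.055 L [0.546  0.2634 0.055 ] R [0.5586 0.0777 0.055 ] 0.18571762633158403 0.17051224432287043 lipmid side [0.5583 0.1701 0.055 ] corner top [0.5346 0.1688 0.055 ] liptop inner [0.5426 0.1692 0.055 ]
0.065 L [0.545 0.259 0.065] R [0.5502 0.0815 0.065 ] 0.17745906547656923 0.17024875792919147 lipmid side [0.5499 0.1724 0.065 ] corner top [0.5338 0.1655 0.065 ] liptop inner [0.5416 0.1659 0.065 ]
```

>>> play_rows(targets="1 -0.004 -0.003 0.01 0;1 -0.007 -0.006 0.022 0;1 -0.007 -0.006 0.034 0;1 -0.007 -0.006 0.046 0;1 -0.007 -0.006 0.056 0;1 -0.007 -0.006 0.062 0;1 -0.007 -0.006 0.062 0")

```text
clock: 6.15
tcp_pos: [0.4947, 0.1698, 0.1985]
orientation: [3.141, 0.052, 0.001]
contact_force: [0.7, -0.0, -3.4]
grip_width: 0.0267
gripper_force: 69.7
```

Run:
```python
from h import *
np.set_printoptions(precision=4,suppress=True)
tool([.50,.171,.26],.033)
t=r.grab_frame("top")[:,:,::-1];s=r.grab_frame("side")[:,:,::-1]
p=r.get_obs()['tcp_pos']; ax=np.array([1,.036,0]);print("b",p+.0326*ax-[0,.0014,.121])
cv2.imwrite("pics/d2.png",np.vstack([cv2.resize(s[170:310,110:310],(428,300),interpolation=2),cv2.resize(t[160:230,120:220],(428,300),interpolation=2)]))
```

```text
tcp [0.4947 0.1698 0.1985] yaw -3.108 shift [ 0.0054 -0.001  -0.0615] spin 0.0004249920429195697 q7 -2.12 F [ 0.7 -0.  -3.4]
b [0.5273 0.17   0.0786]
```

View pics/d2.png

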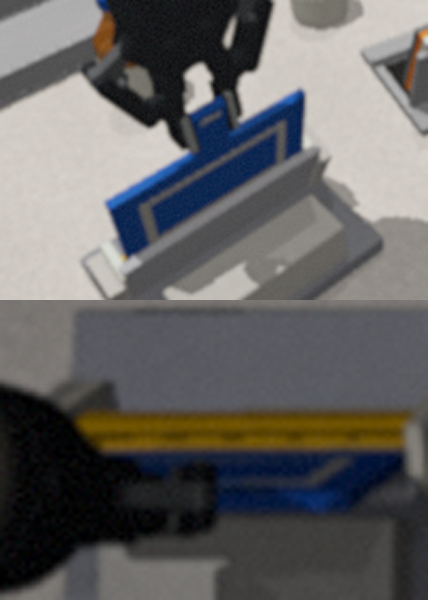

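>>> play_rows(targets="1 0.002 -0.0005 0.005 0;1 0.004 -0.0005 0.01 0;1 0.006 -0.0005 0.014 0;1 0.008 -0.0005 0.018 0;1 0.008 -0.0005 0.018 0")

```text
clock: 6.67
tcp_pos: [0.5026, 0.1711, 0.1805]
orientation: [-3.141, -0.053, 0.0]
contact_force: [2.2, 0.1, -2.8]
grip_width: 0.0263
gripper_force: 69.7
```

>>> play_rows(targets="1 0.001 0 0.0025 0;1 0.002 0 0.005 0;1 0.003 0 0.007 0;1 0.003 0 0.007 0")

```text
clock: 7.0
tcp_pos: [0.5054, 0.1712, 0.174]
orientation: [-3.141, -0.053, -0.0]
contact_force: [1.9, -0.4, -3.4]
grip_width: 0.0266
gripper_force: 69.7
```

>>> play_rows(targets="1 -0.003 0 0.0015 0;1 -0.006 0 0.003 0;1 -0.009 0 0.004 0;1 -0.012 0 0.005 0;1 -0.012 0 0.005 0;1 -0.012 0 0.005 0", squeeze=30)

```text
clock: 7.5
tcp_pos: [0.493, 0.1708, 0.1695]
orientation: [-3.141, -0.053, -0.0]
contact_force: [2.8, -0.2, 0.5]
grip_width: 0.0268
gripper_force: 69.1
```

>>> play_rows(targets="1 -0.003 0 0.001 0;1 -0.005 0 0.002 0;1 -0.007 0 0.003 0;1 -0.009 0 0.004 0;1 -0.009 0 0.004 0;1 -0.009 0 0.004 0")

```text
clock: 8.0
tcp_pos: [0.4838, 0.1705, 0.1656]
orientation: [3.141, 0.053, -0.0]
contact_force: [1.5, -0.7, 5.5]
grip_width: 0.0269
gripper_force: 69.3
```

Run:
```python
from h import *
tool([.50,.171,.26],.033)
t=r.grab_frame("top")[:,:,::-1];s=r.grab_frame("side")[:,:,::-1]
cv2.imwrite("pics/d3.png",np.vstack([cv2.resize(s[170:310,110:310],(428,300),interpolation=2),cv2.resize(t[160:230,120:220],(428,300),interpolation=2)]))
```

```text
tcp [0.4838 0.1705 0.1656] yaw -3.108 shift [ 0.0162  0.0001 -0.0944] spin 0.0006729386524222392 q7 -2.15 F [ 1.5 -0.7  5.5]
```

View pics/d3.png

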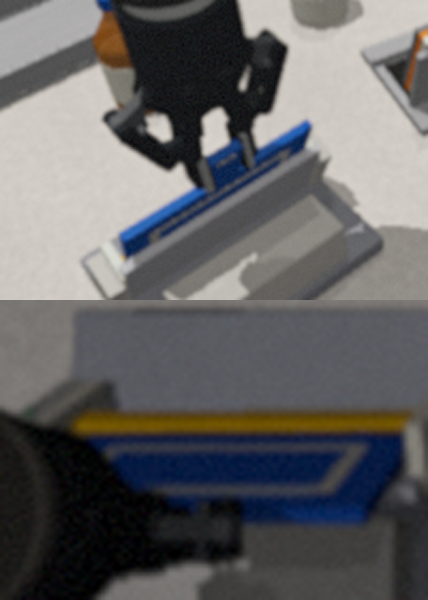

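The panel bottom is in the trough behind the lip and leans onto the plate. Now I press down the slope in small steps.

>>> play_rows(targets="1 0.0005 0 0.0014 0;1 0.001 0 0.0028 0;1 0.0016 0 0.004 0;1 0.0022 0 0.0055 0;1 0.0028 0 0.007 0;1 0.0033 0 0.008 0;1 0.0033 0 0.008 0", squeeze=80)

```text
clock: 8.68
tcp_pos: [0.4874, 0.1706, 0.1576]
orientation: [3.141, 0.053, 0.0]
contact_force: [2.1, -1.0, 4.2]
grip_width: 0.0264
gripper_force: 78.2
```

```bash
python3 -c "
from h import *
tool([.50,.171,.26],.033)"
```

```text
tcp [0.4874 0.1706 0.1576] yaw -3.108 shift [ 0.0126  0.     -0.1024] spin 0.0004455431740915117 q7 -2.15 F [ 2.1 -1.   4.2]
```

>>> play_rows(targets="1 0.0006 0 0.0014 0;1 0.0012 0 0.0028 0;1 0.0018 0 0.004 0;1 0.0022 0 0.005 0;1 0.0022 0 0.005 0")

```text
clock: 9.1
tcp_pos: [0.4897, 0.1707, 0.1526]
orientation: [-3.141, -0.053, -0.0]
contact_force: [1.0, -0.4, 5.4]
grip_width: 0.0267
gripper_force: 78.3
```

>>> play_rows(targets="1 0.0004 0 0.001 0;1 0.0008 0 0.002 0;1 0.0013 0 0.003 0;1 0.0013 0 0.003 0")

```text
clock: 9.43
tcp_pos: [0.491, 0.1707, 0.1497]
orientation: [-3.141, -0.052, -0.001]
contact_force: [2.5, -0.7, 5.3]
grip_width: 0.0262
gripper_force: 78.3
```

>>> play_rows(targets="1 0.0004 0 0.001 0;1 0.0009 0 0.002 0;1 0.0009 0 0.002 0")

```text
clock: 9.68
tcp_pos: [0.4919, 0.1708, 0.1477]
orientation: [-3.141, -0.052, -0.001]
contact_force: [2.5, -0.5, 6.6]
grip_width: 0.0267
gripper_force: 78.3
```

>>> play_rows(targets="1 0.0004 0 0.001 0;1 0.0009 0 0.002 0;1 0.0009 0 0.002 0")

```text
clock: 9.93
tcp_pos: [0.4928, 0.1709, 0.1457]
orientation: [-3.141, -0.052, -0.001]
contact_force: [1.5, -1.2, 5.1]
grip_width: 0.0266
gripper_force: 78.3
```

>>> play_rows(targets="1 0.0003 0 0.0007 0;1 0.0006 0 0.0014 0;1 0.0006 0 0.0014 0")

```text
clock: 10.18
tcp_pos: [0.4934, 0.1709, 0.1444]
orientation: [-3.141, -0.052, -0.001]
contact_force: [2.2, -0.0, 5.8]
grip_width: 0.0267
gripper_force: 78.3
```

>>> play_rows(targets="1 0.0003 0 0.0007 0;1 0.0006 0 0.0014 0;1 0.0006 0 0.0014 0")

```text
clock: 10.43
tcp_pos: [0.4939, 0.1709, 0.1433]
orientation: [3.141, 0.052, 0.0]
contact_force: [0.5, -1.1, 10.6]
grip_width: 0.0266
gripper_force: 78.8
```

>>> play_rows(targets="1 0.0001 0 0.0003 0;1 0.0002 0 0.0005 0;1 0.0002 0 0.0005 0")

```text
clock: 10.68
tcp_pos: [0.4939, 0.1709, 0.1433]
orientation: [3.141, 0.052, 0.0]
contact_force: [-2.4, -2.0, 15.6]
grip_width: 0.0264
gripper_force: 79.5
```

>>> play_rows(targets="1 0.0001 0 0.0004 0;1 0.0001 0 0.0004 0;1 0.0001 0 0.0004 0;1 0.0001 0 0.0004 0;1 0.0001 0 0.0004 0;1 0.0001 0 0.0004 0")

```text
clock: 11.18
tcp_pos: [0.4939, 0.1709, 0.1433]
orientation: [3.141, 0.052, 0.0]
contact_force: [-4.6, -2.3, 18.1]
grip_width: 0.0266
gripper_force: 79.9
```

Run:
```python
from h import *
tool([.50,.171,.26],.033)
t=r.grab_frame("top")[:,:,::-1];s=r.grab_frame("side")[:,:,::-1]
for nm,im,(x,y,w,h) in(("top",t,(120,150,110,90)),("side",s,(110,170,170,140))):
    H=cv2.cvtColor(im[y:y+h,x:x+w],cv2.COLOR_BGR2HSV)
    for c,lo,hi in(("blue",(105,110,40),(125,255,255)),("yel",(18,120,60),(35,255,255))):
        v,u=np.nonzero(cv2.inRange(H,lo,hi)); print(nm,c,[(int(k)+x,int(v[u==k].min())+y,int(v[u==k].max())+y) for k in np.unique(u)[::8]])
```

```text
tcp [0.4939 0.1709 0.1433] yaw -3.108 shift [ 0.0061  0.0002 -0.1167] spin 0.0003578529899215255 q7 -2.16 F [-4.6 -2.3 18.1]
top blue [(148, 189, 189), (156, 189, 198), (164, 189, 202), (172, 189, 198), (180, 189, 198), (188, 188, 207), (196, 188, 207), (204, 188, 207), (212, 188, 199)]
top yel [(141, 184, 185), (149, 183, 186), (157, 183, 187), (165, 183, 187), (173, 183, 186), (181, 183, 187), (189, 183, 186), (197, 183, 187), (205, 183, 186), (213, 183, 186)]
side blue [(156, 170, 171), (173, 279, 287), (181, 274, 281), (189, 270, 276), (197, 265, 271), (205, 264, 266), (213, 246, 261), (221, 242, 257), (232, 244, 249), (240, 238, 244), (248, 234, 240)]
side yel []
```

The panel bears on the hard stop with about 20 N and the TCP no longer moves. Easing off and letting go.

>>> play_rows(targets="1 0 0 -0.0006 0;0.6 0 0 -0.0006 0;0.3 0 0 -0.0006 0;0 0 0 -0.0006 0;0 0 0 -0.0006 0;0 0 0 -0.0006 0;0 0 0 -0.0006 0")

```text
clock: 11.87
tcp_pos: [0.4935, 0.1707, 0.1416]
orientation: [3.141, 0.053, -0.003]
contact_force: [-0.3, -0.2, 0.1]
grip_width: 0.0427
gripper_force: 0.0
```

>>> play_rows(targets="0 0 0 -0.01 0;0 0 0 -0.03 0;0 0 0 -0.06 0;0 0 0 -0.09 0;0 0 0 -0.12 0;0 0 0 -0.15 0;0 0 0 -0.15 0")

```text
clock: 12.45
tcp_pos: [0.4968, 0.1725, 0.2991]
orientation: [-3.138, -0.053, -0.015]
contact_force: [0.1, 1.0, -0.4]
grip_width: 0.0428
gripper_force: 0.0
```

>>> play_rows(targets="0 0 0.04 0 0;0 0 0.08 0 0;0 0 0.12 0 0;0 0 0.16 0 0;0 0 0.2 0 0;0 0 0.2 0 0;0 0 0.2 0 0")

```text
clock: 13.03
tcp_pos: [0.5006, -0.0317, 0.2923]
orientation: [3.141, 0.044, -0.0]
contact_force: [-0.7, 0.9, -0.6]
grip_width: 0.0426
gripper_force: 0.0
```

Run:
```python
from h import *
np.set_printoptions(precision=4,suppress=True)
tool([.50,.171,.26],.033)
t=r.grab_frame("top")[:,:,::-1];s=r.grab_frame("side")[:,:,::-1]
for nm,im,(x,y,w,h) in(("top",t,(110,150,120,90)),("side",s,(130,190,150,120))):
    H=cv2.cvtColor(im[y:y+h,x:x+w],cv2.COLOR_BGR2HSV)
    for c,lo,hi in(("blue",(105,110,40),(125,255,255)),("yel",(18,120,60),(35,255,255))):
        v,u=np.nonzero(cv2.inRange(H,lo,hi)); print(nm,c,[(int(k)+x,int(v[u==k].min())+y,int(v[u==k].max())+y) for k in np.unique(u)[::5]])
yaw=.035;ax=np.array([np.cos(yaw),np.sin(yaw),0]);ay=np.array([-ax[1],ax[0],0]);e=np.array([0,0,1])
S=np.array([.538,.171,.049]);u0=-np.sin(.42)*ax+np.cos(.42)*e
for tilt in(.36,.42,.48):
    up=-np.sin(tilt)*ax+np.cos(tilt)*e;n=np.cos(tilt)*ax+np.sin(tilt)*e;b=S-u0*.021
    C=[b+sx*n*.004+sy*ay+z*up for sx,sy,z in((-1,.085,.11),(-1,-.085,.11),(-1,.014,.16),(-1,-.014,.16),(1,.085,.11),(1,-.085,.11),(1,.014,.16),(1,-.014,.16))]
    print(tilt,"top",proj("top",C).round(1).tolist(),"side",proj("side",C).round(1).tolist())
```

```text
tcp [ 0.5006 -0.0317  0.2923] yaw -3.113 shift [ 0.0051 -0.2026  0.0323] spin -0.004728097840148493 q7 -1.65 F [-0.7  0.9 -0.6]
top blue []
top yel []
side blue [(167, 283, 285), (172, 280, 287), (177, 277, 284), (182, 274, 281), (187, 271, 278), (192, 268, 274), (197, 264, 271), (202, 261, 268), (207, 249, 265), (212, 246, 262), (217, 243, 259), (222, 249, 256), (227, 246, 252), (232, 243, 249), (237, 240, 246), (242, 237, 243), (247, 234, 241), (252, 233, 235)]
side yel []
0.36 top [[123.6, 206.6], [208.6, 206.2], [149.4, 214.1], [164.3, 214.0], [123.0, 202.8], [208.3, 202.4], [149.0, 210.0], [163.9, 210.0]] side [[168.2, 283.2], [253.9, 230.8], [205.8, 247.6], [220.9, 238.7], [165.6, 279.3], [251.3, 227.5], [203.0, 243.8], [218.1, 234.9]]
0.42 top [[124.1, 209.7], [208.9, 209.3], [150.1, 218.8], [165.0, 218.8], [123.5, 206.0], [208.5, 205.5], [149.5, 214.9], [164.4, 214.8]] side [[170.4, 286.5], [256.0, 233.6], [209.2, 252.4], [224.3, 243.3], [167.7, 282.5], [253.5, 230.2], [206.4, 248.4], [221.5, 239.4]]
0.48 top [[124.7, 212.7], [209.2, 212.2], [150.9, 223.4], [165.7, 223.3], [124.0, 209.0], [208.8, 208.6], [150.2, 219.6], [165.1, 219.5]] side [[172.6, 289.9], [258.2, 236.5], [212.6, 257.3], [227.6, 248.1], [169.9, 285.8], [255.6, 233.0], [209.7, 253.2], [224.8, 244.1]]
```

>>> play_rows(targets="0 -0.01 0.04 -0.01 0;0 -0.02 0.08 -0.02 0;0 -0.03 0.12 -0.02 0;0 -0.04 0.16 -0.02 0;0 -0.05 0.2 -0.02 0;0 -0.05 0.22 -0.02 0;0 -0.05 0.22 -0.02 0;0 -0.05 0.22 -0.02 0")

```text
clock: 13.8
tcp_pos: [0.459, -0.2498, 0.3121]
orientation: [-3.14, -0.054, 0.0]
contact_force: [-0.8, 1.2, -0.5]
grip_width: 0.0429
gripper_force: 0.0
```

Run:
```python
from h import *
t=r.grab_frame("top")[:,:,::-1]
x,y,w,h=110,150,125,90;H=cv2.cvtColor(t[y:y+h,x:x+w],cv2.COLOR_BGR2HSV)
for c,lo,hi in(("blue",(105,110,40),(125,255,255)),("yel",(18,120,60),(35,255,255))):
    v,u=np.nonzero(cv2.inRange(H,lo,hi)); print(c,[(int(k)+x,int(v[u==k].min())+y,int(v[u==k].max())+y) for k in np.unique(u)[::5]])
o=r.get_obs();print(o['clock'],o['tcp_pos'],abs(o['qvel']).max())
s=r.grab_frame("side")[:,:,::-1];x,y,w,h=270,140,120,90;H=cv2.cvtColor(s[y:y+h,x:x+w],cv2.COLOR_BGR2HSV)
v,u=np.nonzero(cv2.inRange(H,(5,150,80),(16,255,255)));print("orange",len(u),u.mean()+x,v.mean()+y)
```

```text
blue [(124, 205, 206), (129, 201, 207), (134, 196, 207), (139, 192, 207), (144, 189, 207), (149, 189, 208), (154, 189, 216), (159, 189, 216), (164, 189, 215), (169, 189, 208), (174, 189, 207), (179, 189, 208), (184, 189, 207), (189, 189, 207), (194, 189, 207), (199, 188, 207), (204, 188, 207), (209, 188, 205)]
yel [(141, 184, 186), (146, 183, 187), (151, 183, 187), (156, 183, 187), (161, 183, 187), (166, 183, 187), (171, 183, 187), (176, 183, 187), (181, 183, 187), (186, 183, 186), (191, 183, 186), (196, 183, 187), (201, 183, 186), (206, 183, 186), (211, 183, 186), (216, 183, 186)]
13.85 [ 0.45931644 -0.24857149  0.31208857] 0.017760663871140912
orange 224 320.6875 180.33035714285714
```

```bash
python3 -c "
from bench import r
print(r.hand_in())"
```

```text
the job is handed in; nothing more can be done
None
```

I handed the job in at about 14 s; no verdict came back. The blue panel stands in the dock with the sledge pressed onto its stop at about 20 N and let go. By the camera masks its lean looks right. The other three panels were still standing in the stand after the draw, and the bottle and jar were not touched.

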